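# Sound the drying-post socket with a depth gauge

### The arm

A 6-joint arm with a two-finger parallel gripper is mounted at the origin on the work surface. World frame = base frame: x ahead of the robot, y to its left, z up, the work surface at z = 0. Lengths are in m, angles in rad, forces in N, time in s.
With the tool pointing down it reaches from about 0.3 to 0.875 m from the base axis. Payload 6.4 kg.
Tool frame: the origin (TCP) lies midway between the tips of the shut fingers; the grasp point (between the pads) lies 19 mm behind it; z points along the fingers, y is the line along which they close (so a half turn about z gives the same grasp; the last joint's range is limited). The gripper opens to 85 mm and grips with 20 to 120 N. Pads are 22 mm wide; open, the fingers measure 114 mm over their backs; the gripper's body (76 mm by 85 mm) begins 54 mm behind the grasp point. The pads swing forward as they close: fully open they stand 13 mm farther back than shut.
Start: joints at [-1.435, 0.181, 1.607, -0, 1.354, -0.206], TCP at [0.193, -0.542, 0.231] pointing down, gripper open.
Joint ranges: [-2.99, 2.99], [-0.89, 2.07], [0.3, 2.58], [-1.14, 4.28], [0, 2.63], [-3.12, 3.12]. Speed limits (rad/s): [2.57, 2.57, 3.01, 3.14, 3.14, 3.14].

### API

Orientations are given as a unit quaternion [w, x, y, z].
In Python, from bench import status, camera, ctrl gives the robot as it stands. The module is installed in compiled form; this text tells all that it offers.
- The arm moves only by the shell command python3 -m handwheel 'ROWS'. ROWS is JSON, a list that holds one entry, the list of rows, each a list of 7 numbers: the opening, from -1 (shut) to 1 (fully open), then the shift along the tool's x, y, z in cm, then the turn, a rotation vector about the tool's x, y, z in degrees. A call has 1 to 10 rows; each row is the pose to reach, as a shift and turn from the pose commanded when the call began, along the tool's axes at that moment; what a row does not reach only later rows make up. A row lasts 1/8 s, in which the tool goes at most 62.5 mm and 10.7 degrees, less where a joint would pass 70% of its speed; a pose out of reach is approached as far as the arm can. A call with a gripper value outside its range is refused whole. The fingers move at their own pace and stop on an object; the grip force is fixed at half the most. Time passes only in rows, so rows that repeat a pose let the fingers close. It gives the time, the measured TCP pose, the force, the opening and the grip force at its end, in the units of the state.
- status.get_obs(): the state, without advancing time (a new reading comes with each control period).
- camera(name): name is "scene" or "top"; returns a dict with "frame" (400x640x3 uint8, blue, green, red), "depth" (400x640 float32, m along the optical axis (not along the pixel's ray), 0 where there is no reading), "fx", "fy", "cx", "cy" (pixels), "extrinsics" (4x4, takes a point from camera to world coordinates). Camera axes: x right, y down, z forward; pixel columns grow to the right and rows downward; lengths in m; the calibration is good to about 2 mm. A picture is of the moment at which its call begins.
- ctrl.hand_in(): hands the job in; it is judged then, once.
The state is a dict: "time_s": time; "q": joint angles; "dq": joint speeds; "joint_efforts": joint torques, N m; "eef_pos": TCP position; "eef_rot": TCP orientation; "wrist_force": force on the tool from outside, world axes, zero at the start; "torque": the same for the moment, N m; "opening": opening from 0.0 (shut) to 1.0 (fully open); "grasp_force": force on a finger pad.
Only numpy, scipy, OpenCV 4.12 (cv2) and the standard library are available. Lean on these libraries where they do the work, as an engineer would, in place of code of your own. Each camera call takes 0.05 s, during which the arm holds its last target. There are 200 camera calls.

### The job

Measure how deep the drying-post socket in the grey concrete block is: pull out its red-knobbed bung and lay it in the steel bowl, then take the depth gauge from its blue stand and lower it upright into the socket, letting the rim push the orange stop ring up the rod, until the rod bottoms out. Hold it gently but definitely pressed on the bottom for two seconds, without ramming it, then let go and leave the gauge standing there, rod on the bottom and ring flat on the rim, so the depth can be read. Leave the dispenser, brush, soap holder and mug where they are.

Things in the scene. Friction and masses are not known exactly. Their poses are not given: they have to be found in the camera images.
- socket: Fixed grey concrete block, 100 x 100 mm, 75 mm high, with one vertical round bore of 25 mm diameter in the centre of its top (2 mm chamfer at the mouth). Origin at the centre of its underside; z up.
- mouth (a point): Centre of the bore's mouth, on the top face of the concrete block (75 mm above its underside).
- bottom: The rigid steel bottom inside the bore of the concrete block. Its origin lies at the centre of the block's underside whatever the depth is: the bore's depth, mouth to bottom, is unknown, somewhere from 42 to 60 mm, and has to be found by touch.
- bung: Loose bung closing the bore: black rubber flange 40 mm across and 6 mm thick lying on the block, 22 mm stem reaching 15 mm down into the bore, and on top an upright red round knob 22 mm across and 34 mm tall. Origin on the axis at the flange's underside (level with the mouth); z up along the knob, whose top is 40 mm above the origin. About 60 g, lifts out freely.
- bowl: Small loose stainless bowl, 136 mm across the rim, 48 mm high, inner floor about 5 mm up. Origin at the centre of its underside.
- stand: Fixed blue plastic block, 90 x 90 mm, 55 mm high, in whose top a 25 mm bore, 32 mm deep, holds the gauge upright. Origin at the centre of its underside.
- gauge: Depth gauge: smooth round aluminium rod, 22 mm in diameter and 195 mm long with black graduations and a yellow top end, foot chamfered 3 mm wide by 4 mm high. Standing upright in the stand at the start with its foot 23 mm above the slab. Origin at the centre of its foot's end face; z along the rod to its yellow end. About 0.3 kg with its ring. Grip it on the bare rod well above the ring, 110 to 180 mm from the foot.
- foot (a point): Centre of the end face of the gauge's foot (the gauge's origin).
- ring_face (a point): Centre of the underside of the orange stop ring on the rod. The ring is 48 mm across and 10 mm thick; it starts 35 mm above the foot, too wide for the bore, and stays where it is pushed on the rod: it slides against a steady friction of about 5 N.
- ring (a joint): How far the stop ring has been pushed up the rod, m: 0 with its underside 35 mm above the foot, up to 0.05. It reads bore depth minus 0.035 when the foot is on the bottom and the ring on the rim.
- dispenser: White plastic push dispenser, 72 mm across, 184 mm tall; leave alone. Origin under its centre.
- brush: Green scrubbing brush with stiff yellow bristles, 150 x 55 mm, 75 mm tall with its bow handle; leave alone. Origin under its centre, x along it.
- soap_holder: White ceramic soap holder, 90 x 130 mm, 24 mm high, with a yellow soap bar in it; leave alone. Origin under its centre.
- mug: Red plastic mug, 80 mm across, 90 mm tall; leave alone. Origin under its centre.
Not all that is in view belongs to the job. What is meant by the bung is not turquoise, and is the smaller of those in its own colour.

How it is judged:
On the way, in this order (a step that is already met when the one before it is completed fails the run):
1. the bung lies in the bowl, let go of (horizontal distance between bung and bowl below 0.05 m and z of bung in the frame of bowl between 0 and 0.06 m and contact force between bung and the fingers below 0.1 N), for 0.2 s.
2. the gauge stands upright in the bore with its ring on the rim (within 2 mm) and its foot pressed on the bottom with 2 to 25 N, held so for 1.5 s (horizontal distance between foot and mouth below 0.004 m and angle between gauge's own z axis and vertical below 0.06 rad and z of foot in the frame of mouth below -0.04 m and z of ring_face in the frame of mouth below 0.002 m and contact force between gauge and bottom between 2 and 25 N and contact force between gauge and the fingers above 1 N), for 1.5 s.
At the end, for the whole second after the job is handed in: Bung at rest in the bowl (origin within 50 mm of its axis). Gauge let go of, at rest, upright within 0.06 rad in the bore, foot within 4 mm of its axis and over 40 mm below the mouth, stop ring no more than 2 mm above the rim (all of step 1 and horizontal distance between foot and mouth below 0.004 m and angle between gauge's own z axis and vertical below 0.06 rad and z of foot in the frame of mouth below -0.04 m and z of ring_face in the frame of mouth below 0.002 m and linear speed of each of gauge, bung below 0.02 m/s and contact force between gauge and the fingers below 0.1 N); the robot touches nothing.
It fails at once if the rod is rammed on the bottom with more than 30 N (contact force between gauge and bottom above 30 N).
It fails at once if the concrete block is pressed with more than 40 N by the gauge (contact force between gauge and socket above 40 N).
It fails at once if the dispenser, brush, soap holder or mug is moved more than 30 mm (distance of any of dispenser, brush, soap_holder, mug from where it was at the start of the episode above 0.03 m).
It also fails if it takes over 67 s, if anything falls off the work surface, if the arm or the gripper's body presses on something with over 40 N, if the wrist force passes 120 N, or if a joint passes its speed limit or range.

## Working session

There is one attempt and no reset: what is moved stays moved. The work goes in short steps, Python scripts to look and compute and a shell command to move; the robot and the scene stay as the last step left them, time stands still between calls to the robot, and variables do not carry over. Pictures are saved under pics/ and viewed, at most 10 in all, crops included, and the job is handed in when it is done.

```bash
mkdir -p pics && python3 - <<'E'
from bench import status,camera
import cv2,numpy as np
for n in("scene","top"):
    c=camera(n);cv2.imwrite(f"pics/{n}0.png",c["frame"]);np.savez(f"{n}0.npz",**c)
    print(n,c["fx"],c["cx"],c["cy"],np.round(c["extrinsics"],3).tolist())
print(status.get_obs())
E
```

```text
scene 392.3789324713509 317.6137549720316 201.6698728624842 [[-0.015, 0.55, -0.835, 1.452], [1.0, 0.006, -0.013, 0.002], [-0.002, -0.835, -0.55, 0.675], [0.0, 0.0, 0.0, 1.0]]
top 469.4688053673465 312.7072587337339 202.77496987795786 [[-0.019, -0.984, 0.178, 0.331], [-1.0, 0.02, 0.002, -0.007], [-0.005, -0.178, -0.984, 1.316], [0.0, 0.0, 0.0, 1.0]]
{'time_s': 0.1, 'q': array([-1.43531490e+00,  1.81491552e-01,  1.60786834e+00, -1.98958023e-06,
        1.35384260e+00, -2.06273592e-01]), 'dq': array([-0.00066262, -0.00117728, -0.00197681, -0.00034203,  0.00133765,
        0.00018091]), 'joint_efforts': array([ 1.26729028e-04, -4.45882308e+01, -3.52239382e+01, -1.89995385e-04,
        4.07593354e-03,  3.38127597e-05]), 'eef_pos': array([ 0.1926685 , -0.54123803,  0.23047948]), 'eef_rot': array([-8.04453243e-04,  9.85435572e-01,  1.70047302e-01,  2.75144837e-05]), 'wrist_force': array([-0.32863438, -0.3199132 , -0.70852554]), 'torque': array([-0.06380721, -0.02545092,  0.01354081]), 'grasp_force': 0.0, 'opening': 1.0017448521871015}
```

View pics/scene0.png

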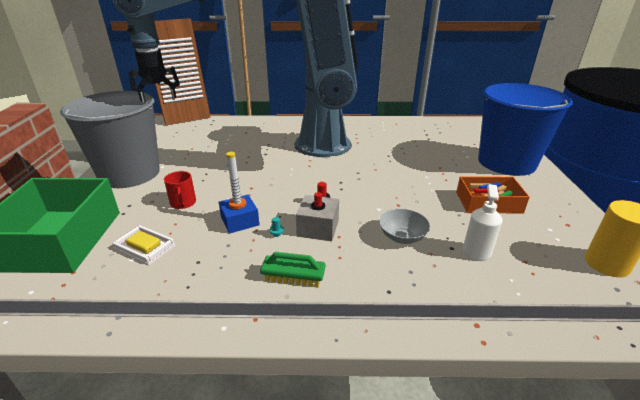

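View pics/top0.png

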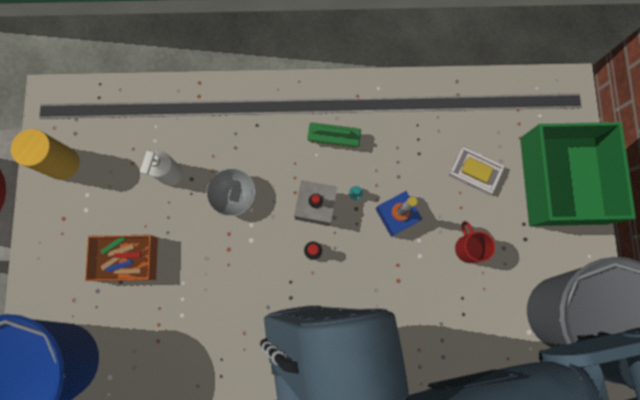

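```bash
cat > h.py <<'E'
import numpy as np,cv2
def ld(n,i=0): return np.load(f"{n}{i}.npz")
def hsv(c): return cv2.cvtColor(c["frame"],cv2.COLOR_BGR2HSV)
def pts(c,m=None):
    v,u=np.nonzero((c["depth"]>0)&(m if m is not None else True)); d=c["depth"][v,u]
    p=np.c_[(u-c["cx"])/c["fx"]*d,(v-c["cy"])/c["fy"]*d,d]; E=c["extrinsics"]
    return p@E[:3,:3].T+E[:3,3],u,v
def ray(c,u,v,z):
    E=c["extrinsics"];r=E[:3,:3]@[(u-c["cx"])/c["fx"],(v-c["cy"])/c["fy"],1];o=E[:3,3]
    return o+r*(z-o[2])/r[2]
E
python3 - <<'E'
from h import *
t=ld("top");s=ld("scene")
a=cv2.resize(t["frame"][160:280,270:430],None,fx=5,fy=5,interpolation=cv2.INTER_CUBIC)[:,:]
b=cv2.resize(s["frame"][170:250,260:360],None,fx=4,fy=4,interpolation=cv2.INTER_CUBIC)
a=cv2.resize(a,(400,300));b=cv2.resize(b,(400,320))[:300]
cv2.imwrite("pics/crop.png",np.hstack([a,b]))
for n,c in(("top",t),("scene",s)):
    h=hsv(c);M={"red":((h[...,0]<6)|(h[...,0]>174))&(h[...,1]>150)&(h[...,2]>60),"blue":(h[...,0]>105)&(h[...,0]<125)&(h[...,1]>150),"orange":(h[...,0]>6)&(h[...,0]<16)&(h[...,1]>150),"yellow":(h[...,0]>17)&(h[...,0]<30)&(h[...,1]>130)}
    for k,m in M.items():
        nn,l,st,ce=cv2.connectedComponentsWithStats(m.astype(np.uint8))
        for i in range(1,nn):
            if st[i,4]>15 and st[i,4]<2500:
                p,u,v=pts(c,l==i)
                if len(p): zt=np.percentile(p[:,2],95);q=p[p[:,2]>zt-.006];print(n,k,st[i],ce[i].round(1),"top z",zt.round(4),"mid",((q.min(0)+q.max(0))/2).round(4),"ext",np.ptp(q,axis=0).round(4))
p,u,v=pts(t)
# block top & stand top
for nm,(u0,u1,v0,v1),z in(("block",(285,350,170,235),.075),("stand",(370,430,185,240),.055),("bowl",(200,262,160,222),.048)):
    k=(u>u0)&(u<u1)&(v>v0)&(v<v1)&(abs(p[:,2]-z)<.006)
    print(nm,cv2.minAreaRect(p[k][:,:2].astype(np.float32)*1000),np.median(p[k],0).round(4), k.sum(),cv2.minEnclosingCircle(p[k][:,:2].astype(np.float32)*1000))
E
```

```text
top red [  0 184   5  25  92] [  1.6 194.1] top z -0.3614 mid [ 0.7042  1.1409 -0.3633] ext [0.0491 0.0083 0.0078]
top red [311 195   9   9  60] [315.2 198.6] top z 0.1177 mid [ 0.5609 -0.0117  0.116 ] ext [0.0165 0.0184 0.0084]
top red [456 223  39  39 946] [474.5 246.1] top z 0.0904 mid [ 0.4298 -0.4353  0.09  ] ext [0.0737 0.0804 0.0109]
top red [307 244  12  11 102] [312.6 249. ] top z 0.0749 mid [ 0.433  -0.0011  0.0731] ext [0.0242 0.024  0.0084]
top red [114 252  27   6 126] [128.2 254.8] top z 0.0552 mid [0.4292 0.4985 0.0538] ext [0.011  0.0663 0.009 ]
top blue [378 193  42  41 574] [394.7 215. ] top z 0.0593 mid [ 0.5279 -0.2362  0.0578] ext [0.1068 0.109  0.009 ]
top blue [412 208   5   7  21] [414.1 210.4] top z 0.0585 mid [ 0.5307 -0.2789  0.0569] ext [0.0172 0.0112 0.0084]
top blue [107 261  25  10  63] [118.5 265.6] top z 0.0541 mid [0.3995 0.5178 0.0528] ext [0.0229 0.0644 0.0091]
top orange [393 204  15  16 101] [398.6 213. ] top z 0.0727 mid [ 0.5277 -0.2381  0.071 ] ext [0.0421 0.0378 0.0085]
top orange [  86  236   70   45 1796] [122.7 258.3] top z 0.0594 mid [0.4
[... 4913 characters left out ...]
llow [315 281   4   6  23] [316.4 283.4] top z 0.0184 mid [ 0.7914 -0.0111  0.0171] ext [0.0045 0.007  0.0077]
block ((561.621826171875, -10.634693145751953), (99.66300201416016, 100.7901382446289), 78.01787567138672) [ 0.5598 -0.0105  0.0754] 1218 ((561.5670166015625, -10.74760627746582), 69.1473159790039)
stand ((529.6488647460938, -239.1964874267578), (89.9220199584961, 91.71392059326172), 26.99087905883789) [ 0.5226 -0.232   0.055 ] 764 ((528.6361083984375, -238.2092742919922), 62.60615539550781)
bowl ((596.7413940429688, 223.88485717773438), (133.94357299804688, 132.7978057861328), 88.09317779541016) [0.6071 0.2336 0.0469] 281 ((596.7157592773438, 223.41952514648438), 67.99021911621094)
```

View pics/crop.png

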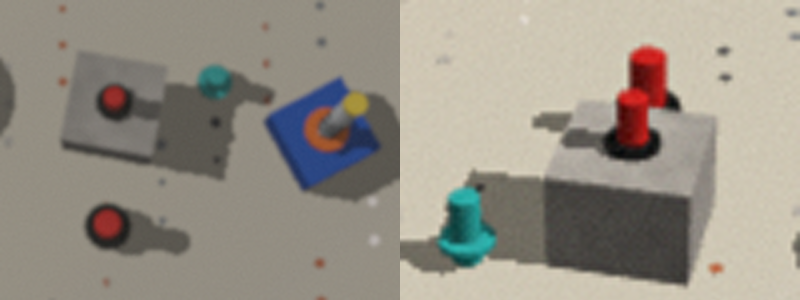

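Candidates: the red knob on the block at top (315,199), 9 px across though nearer the camera; the larger red knob on the slab at top (313,249), 12 px; and the turquoise one at top (355,192). The crop confirms the bung meant is the small red one seated on the concrete block. It is at about (0.561, -0.011), the bowl at (0.597, 0.2235) and the gauge at (0.530, -0.2395).

```bash
python3 -m handwheel '[[[1,52.5,-37.6,-2,0,0,19.6],[1,52.5,-37.6,-2,0,0,19.6],[1,52.5,-37.6,-2,0,0,19.6],[1,52.5,-37.6,-2,0,0,19.6],[1,52.5,-37.6,-2,0,0,19.6],[1,52.5,-37.6,-2,0,0,19.6],[1,52.5,-37.6,-2,0,0,19.6],[1,52.5,-37.6,-2,0,0,19.6],[1,52.5,-37.6,-2,0,0,19.6],[1,52.5,-37.6,-2,0,0,19.6]]]'
```

```text
time_s: 1.35
eef_pos: [0.5501, -0.0268, 0.2505]
eef_rot: [0.0, 1.0, -0.0, -0.0]
wrist_force: [1.2, -1.8, 0.3]
opening: 1.003
grasp_force: 0.0
```

```bash
python3 -m handwheel '[[[1,0,0,0,0,0,0],[1,0,0,0,0,0,0]]]'
```

```text
time_s: 1.6
eef_pos: [0.5488, -0.0287, 0.25]
eef_rot: [0.0, 1.0, 0.0, -0.001]
wrist_force: [-0.5, -0.0, 0.0]
opening: 1.004
grasp_force: 0.0
```

```bash
python3 -m handwheel '[[[1,1.2,-1.8,0,0,0,0],[1,1.2,-1.8,6,0,0,0],[1,1.2,-1.8,11,0,0,0],[1,1.2,-1.8,14,0,0,0],[1,1.2,-1.8,16.2,0,0,0],[1,1.2,-1.8,16.2,0,0,0],[1,1.2,-1.8,16.2,0,0,0],[-1,1.2,-1.8,16.2,0,0,0],[-1,1.2,-1.8,16.2,0,0,0],[-1,1.2,-1.8,16.2,0,0,0]]]' && python3 -m handwheel '[[[-1,0,0,0,0,0,0],[-1,0,0,0,0,0,0],[-1,0,0,0,0,0,0],[-1,0,0,0,0,0,0]]]'
```

```text
time_s: 2.85
eef_pos: [0.5616, -0.0108, 0.0892]
eef_rot: [0.0, 1.0, -0.0, 0.0]
wrist_force: [-0.3, 0.3, 0.0]
opening: 0.377
grasp_force: 0.0
time_s: 3.35
eef_pos: [0.5617, -0.0108, 0.0891]
eef_rot: [0.0, 1.0, -0.0, 0.0]
wrist_force: [-1.1, 1.2, 5.1]
opening: 0.239
grasp_force: 58.7
```

```bash
python3 -m handwheel '[[[-1,0,0,-5,0,0,0],[-1,0,0,-8,0,0,0],[-1,0.8,-5,-8,0,0,0],[-1,1.6,-10,-8,0,0,0],[-1,2.4,-15,-8,0,0,0],[-1,3,-20,-8,0,0,0],[-1,3.5,-23.4,-8,0,0,0],[-1,3.5,-23.4,-8,0,0,0],[-1,3.5,-23.4,-8,0,0,0]]]' && python3 -m handwheel '[[[-1,0,0,4,0,0,0],[-1,0,0,8,0,0,0],[-1,0,0,11,0,0,0],[-1,0,0,12.6,0,0,0],[-1,0,0,12.6,0,0,0],[-1,0,0,12.6,0,0,0]]]'; python3 - <<'E'
from bench import camera
import cv2,numpy as np
for n in("scene","top"):
    c=camera(n);np.savez(f"{n}1.npz",**c)
    f=c["frame"];f=f[170:270,330:480] if n=="scene" else f[140:240,180:330]
    cv2.imwrite(f"pics/{n}1.png",cv2.resize(f,None,fx=4,fy=4))
E
```

```text
time_s: 4.47
eef_pos: [0.5959, 0.2226, 0.1678]
eef_rot: [0.0, 1.0, -0.0, -0.001]
wrist_force: [0.0, -0.2, -0.6]
opening: 0.233
grasp_force: 59.6
time_s: 5.22
eef_pos: [0.5976, 0.223, 0.0441]
eef_rot: [-0.0, 1.0, -0.0, 0.001]
wrist_force: [-0.4, 0.6, 0.0]
opening: 0.238
grasp_force: 59.6
```

View pics/scene1.png

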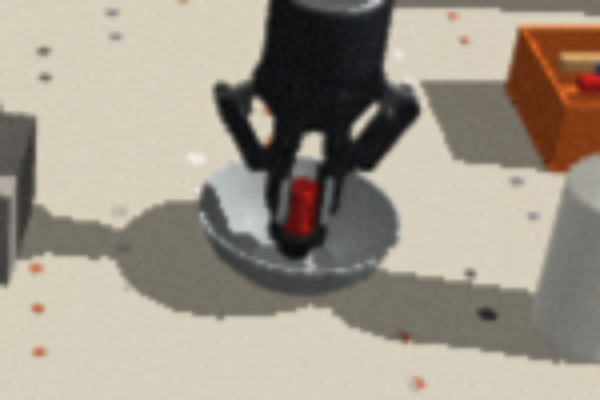

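The bung hangs low over the bowl's centre at crop (300,215), well inside the rim. I'll lower it 4 mm, release and lift.

```bash
python3 -m handwheel '[[[-1,0,0,0.4,0,0,0],[-1,0,0,0.4,0,0,0],[0.1,0,0,0.4,0,0,0],[0.1,0,0,0.4,0,0,0],[0.1,0,0,0.4,0,0,0],[0.1,0,0,0.4,0,0,0],[0.1,0,0,-3,0,0,0],[0.1,0,0,-8,0,0,0],[0.1,0,0,-14,0,0,0],[0.1,0,0,-20,0,0,0]]]' && python3 -m handwheel '[[[1,-1.7,4,-20,0,0,0],[1,-1.7,8,-8,0,0,0],[1,-1.7,14,-8,0,0,0],[1,-1.7,14,-8,0,0,0],[1,-1.7,14,-8,0,0,0],[1,-1.7,14,-8,0,0,0],[1,-1.7,14,-8,0,0,0]]]'; python3 - <<'E'
from h import *
from bench import camera
for n in("scene","top"):
    c=camera(n);np.savez(f"{n}2.npz",**c)
    h=hsv(c);m=((h[...,0]<6)|(h[...,0]>174))&(h[...,1]>150)&(h[...,2]>50)
    p,u,v=pts(c,m);k=(np.hypot(p[:,0]-.597,p[:,1]-.2235)<.08)
    print(n,k.sum(),p[k].mean(0),p[k].min(0),p[k].max(0))
f=[cv2.resize(np.load(f"{n}2.npz")["frame"][a],(400,320)) for n,a in(("scene",np.s_[190:270,355:455]),("top",np.s_[150:230,185:285]))]
cv2.imwrite("pics/bung.png",np.hstack(f))
# block bore centre from top: dark disc
c=ld("top",2);p,u,v=pts(c)
k=(u>285)&(u<350)&(v>170)&(v<235)&(abs(p[:,2]-.075)<.006);print(cv2.minAreaRect(p[k][:,:2].astype(np.float32)*1000))
g=cv2.cvtColor(c["frame"],cv2.COLOR_BGR2GRAY);b=(g[185:215,300:332]<55).astype(np.uint8)
n,l,st,ce=cv2.connectedComponentsWithStats(b)
for i in range(1,n):
    if st[i,4]>10:x,y=ce[i]+[300,185];print(st[i],x,y,ray(c,x,y,.075))
E
```

```text
time_s: 6.58
eef_pos: [0.5961, 0.2231, 0.2444]
eef_rot: [0.0, 1.0, -0.0, -0.0]
wrist_force: [0.5, 0.2, -0.3]
opening: 0.552
grasp_force: 0.0
time_s: 7.45
eef_pos: [0.5792, 0.0846, 0.3223]
eef_rot: [-0.0, 1.0, 0.001, -0.0]
wrist_force: [0.0, 0.0, -0.5]
opening: 1.004
grasp_force: 0.0
scene 105 [0.60268148 0.22195142 0.04374489] [0.55035411 0.21186789 0.02087671] [0.6094531  0.24642461 0.06186196]
top 60 [0.59527863 0.22156381 0.05403897] [0.58682605 0.21251306 0.02443238] [0.61126956 0.23621454 0.06484515]
((561.6505126953125, -10.615623474121094), (99.7638931274414, 101.00057983398438), 77.92589569091797)
```

View pics/bung.png

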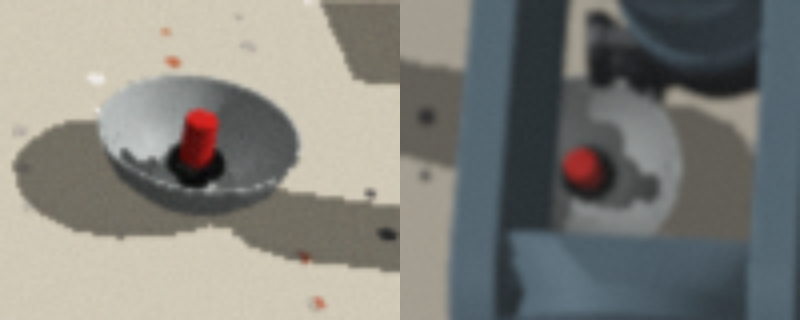

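The bung stands upright in the bowl at crop (200,150), let go of. Next I'll go above the gauge.

```bash
python3 -m handwheel '[[[1,-5,32.3,1,0,0,0],[1,-5,32.3,1,0,0,0],[1,-5,32.3,1,0,0,0],[1,-5,32.3,1,0,0,0],[1,-5,32.3,1,0,0,0],[1,-5,32.3,1,0,0,0],[1,-5,32.3,1,0,0,0],[1,-5,32.3,1,0,0,0]]]'
python3 -m handwheel '[[[1,0,0,0,0,0,0]]]'; python3 - <<'E'
from h import *
from bench import camera,status
c=camera("top");h=hsv(c);p,u,v=pts(c)
print(status.get_obs()["eef_pos"])
k=(u>285)&(u<350)&(v>170)&(v<235)
h2=c["frame"][170:230,285:350];cv2.imwrite("pics/bore.png",cv2.resize(h2,None,fx=6,fy=6))
q=p[k&(abs(p[:,2]-.075)<.006)];print(cv2.minAreaRect(q[:,:2].astype(np.float32)*1000))
q=p[k&(p[:,2]<.065)&(np.hypot(p[:,0]-.5616,p[:,1]+.0106)<.03)];print(len(q),q.mean(0) if len(q) else 0, q.min(0) if len(q) else 0)
c=camera("scene");p,u,v=pts(c);k=(np.hypot(p[:,0]-.53,p[:,1]+.24)<.03)&(p[:,2]>.1)&(p[:,2]<.214)
for a in np.arange(.1,.21,.02):
    q=p[k&(p[:,2]>a)&(p[:,2]<a+.02)]
    if len(q): print(a.round(2),len(q),((q.min(0)+q.max(0))/2).round(4))
E
```

```text
time_s: 8.55
eef_pos: [0.5297, -0.2382, 0.3127]
eef_rot: [-0.0, 1.0, 0.001, 0.0]
wrist_force: [0.0, 0.3, -1.0]
opening: 1.0
grasp_force: 0.0
time_s: 8.68
eef_pos: [0.5298, -0.2381, 0.3129]
eef_rot: [-0.0, 1.0, 0.001, 0.0]
wrist_force: [-0.3, 0.1, 0.2]
opening: 0.999
grasp_force: 0.0
[ 0.52977036 -0.23828896  0.31289435]
((561.3518676757812, -10.483192443847656), (99.87841033935547, 100.9629898071289), 78.04273986816406)
59 [ 0.56938123 -0.01076426  0.02992488] [ 0.55929357 -0.02167189  0.01258016]
0.1 50 [ 0.5339 -0.2402  0.1101]
0.12 56 [ 0.5314 -0.2405  0.1302]
0.14 52 [ 0.5336 -0.2403  0.1502]
0.16 55 [ 0.5345 -0.2399  0.1701]
0.18 57 [ 0.5353 -0.2408  0.1897]
0.2 39 [ 0.5334 -0.2404  0.2069]
```

View pics/bore.png

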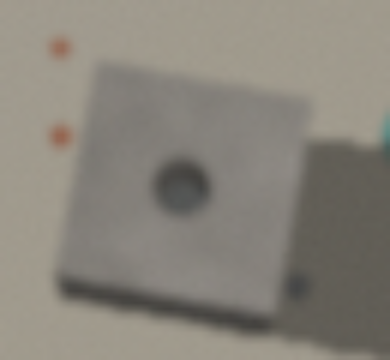

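The open bore shows at crop (182,186), i.e. top pixel (315,201), in the centre of the block. Now I'll grip the gauge.

```bash
python3 -m handwheel '[[[1,0.1,0.2,5,0,0,0],[1,0.1,0.2,10,0,0,0],[1,0.1,0.2,13,0,0,0],[1,0.1,0.2,15,0,0,0],[1,0.1,0.2,15,0,0,0],[-1,0.1,0.2,15,0,0,0],[-1,0.1,0.2,15,0,0,0],[-1,0.1,0.2,15,0,0,0],[-1,0.1,0.2,15,0,0,0],[-1,0.1,0.2,15,0,0,0]]]' && python3 -m handwheel '[[[-1,0,0,0,0,0,0],[-1,0,0,0,0,0,0],[-1,0,0,0,0,0,0]]]'
```

```text
time_s: 10.02
eef_pos: [0.5307, -0.2416, 0.1635]
eef_rot: [-0.0, 1.0, -0.0, 0.001]
wrist_force: [-0.6, 2.7, 5.8]
opening: 0.236
grasp_force: 58.6
time_s: 10.4
eef_pos: [0.5307, -0.2416, 0.1635]
eef_rot: [-0.0, 1.0, -0.0, 0.001]
wrist_force: [-0.5, 2.3, 6.3]
opening: 0.241
grasp_force: 58.6
```

```bash
python3 -m handwheel '[[[-1,0,0,-2,0,0,0],[-1,0,0,-4,0,0,0],[-1,0,0,-6,0,0,0],[-1,0,0,-8,0,0,0],[-1,0.6,-5,-8,0,0,0],[-1,1.2,-10,-8,0,0,0],[-1,1.8,-15,-8,0,0,0],[-1,2.6,-20,-8,0,0,0],[-1,3.05,-23,-8,0,0,0],[-1,3.05,-23,-8,0,0,0]]]' && python3 -m handwheel '[[[-1,0,0,0,0,0,0],[-1,0,0,0,0,0,0]]]'; python3 - <<'E'
from h import *
from bench import camera,status
o=status.get_obs();print(o["eef_pos"],o["wrist_force"],o["torque"])
c=camera("scene");np.savez("scene3.npz",**c);cv2.imwrite("pics/ins.png",cv2.resize(c["frame"][90:250,240:400],(600,600)))
p,u,v=pts(c);h=hsv(c);print(ray(ld("top"),315.3,201,.075))
k=(np.hypot(p[:,0]-.561,p[:,1]+.011)<.03)&(p[:,2]>.09)
for a in np.arange(.1,.26,.02):
    q=p[k&(p[:,2]>a)&(p[:,2]<a+.02)]
    if len(q): print(a.round(2),len(q),((q.min(0)+q.max(0))/2).round(4),np.ptp(q[:,1]).round(3))
E
```

```text
time_s: 11.65
eef_pos: [0.5604, -0.0097, 0.2418]
eef_rot: [-0.0, 1.0, 0.002, -0.001]
wrist_force: [0.3, -0.2, -2.3]
opening: 0.238
grasp_force: 59.6
time_s: 11.9
eef_pos: [0.5606, -0.0129, 0.2423]
eef_rot: [0.0, 1.0, -0.001, -0.0]
wrist_force: [0.2, 0.6, -3.3]
opening: 0.244
grasp_force: 59.6
[ 0.56064338 -0.01292634  0.24232908] [ 0.18765535  0.58261539 -3.26374253] [ 0.04019725 -0.01795818 -0.02761061]
[ 0.5601242 -0.0111349  0.075    ]
0.1 42 [ 0.5647 -0.0119  0.1122] 0.019
0.12 38 [ 0.5719 -0.0117  0.1304] 0.045
0.14 148 [ 0.5629 -0.012   0.1496] 0.045
0.16 61 [ 0.564  -0.0132  0.17  ] 0.021
0.18 61 [ 0.5657 -0.0131  0.19  ] 0.021
0.2 64 [ 0.5647 -0.013   0.2098] 0.02
0.22 63 [ 0.5658 -0.013   0.2299] 0.02
0.24 119 [ 0.5686 -0.014   0.2502] 0.047
```

View pics/ins.png

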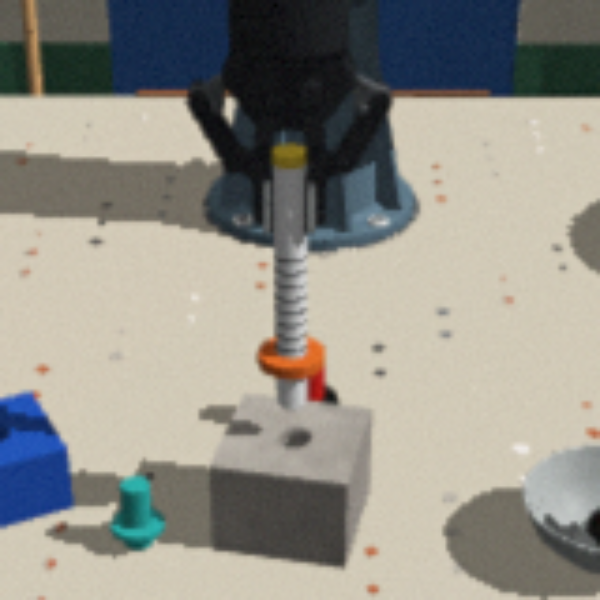

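The gauge hangs upright in the gripper, foot at crop (292,400) above the bore at crop (295,437). It needs about 1 mm in +y; then descend.

```bash
python3 -m handwheel '[[[-1,0,-0.15,0.5,0,0,0],[-1,0,-0.15,1.5,0,0,0],[-1,0,-0.15,2.2,0,0,0],[-1,0,-0.15,2.5,0,0,0],[-1,0,-0.15,2.8,0,0,0],[-1,0,-0.15,3.1,0,0,0],[-1,0,-0.15,3.4,0,0,0],[-1,0,-0.15,3.4,0,0,0]]]'
```

```text
time_s: 12.95
eef_pos: [0.561, -0.0105, 0.2086]
eef_rot: [0.0, 1.0, -0.0, 0.0]
wrist_force: [0.6, -0.4, -2.9]
opening: 0.239
grasp_force: 59.5
```

```bash
python3 -m handwheel '[[[-1,0,0,0.5,0,0,0],[-1,0,0,1.0,0,0,0],[-1,0,0,1.5,0,0,0],[-1,0,0,2,0,0,0],[-1,0,0,2.2,0,0,0],[-1,0,0,2.2,0,0,0]]]'
```

```text
time_s: 13.7
eef_pos: [0.5608, -0.0104, 0.1864]
eef_rot: [0.0, 1.0, -0.0, -0.0]
wrist_force: [2.1, -2.1, -3.1]
opening: 0.241
grasp_force: 59.4
```

```bash
python3 -m handwheel '[[[-1,0,0,0.2,0,0,0],[-1,0,0,0.4,0,0,0],[-1,0,0,0.6,0,0,0],[-1,0,0,0.8,0,0,0],[-1,0,0,1,0,0,0],[-1,0,0,1,0,0,0]]]'
```

```text
time_s: 14.45
eef_pos: [0.5611, -0.0103, 0.1769]
eef_rot: [0.0, 1.0, -0.0, 0.0]
wrist_force: [2.2, -1.1, 2.5]
opening: 0.244
grasp_force: 60.1
```

```bash
python3 -m handwheel '[[[-1,0,0,0.1,0,0,0],[-1,0,0,0.2,0,0,0],[-1,0,0,0.25,0,0,0],[-1,0,0,0.25,0,0,0]]]'; python3 - <<'E'
from h import *
p,u,v=pts(ld("top",2));k=(np.hypot(p[:,0]-.562,p[:,1]+.011)<.025)&(p[:,2]<.07)
print(p[k].round(3)[np.argsort(p[k][:,2])][:40].tolist())
E
```

```text
time_s: 14.95
eef_pos: [0.561, -0.0103, 0.1741]
eef_rot: [0.0, 1.0, -0.0, 0.0]
wrist_force: [2.4, 0.5, 3.0]
opening: 0.241
grasp_force: 60.1
[[0.563, -0.013, 0.013], [0.571, -0.011, 0.014], [0.563, -0.016, 0.015], [0.568, -0.008, 0.015], [0.568, -0.013, 0.016], [0.568, -0.002, 0.017], [0.574, -0.008, 0.018], [0.573, -0.016, 0.018], [0.571, -0.016, 0.018], [0.571, -0.013, 0.018], [0.568, -0.016, 0.018], [0.568, -0.019, 0.018], [0.573, -0.013, 0.018], [0.565, -0.008, 0.019], [0.568, -0.005, 0.019], [0.559, -0.01, 0.019], [0.562, -0.005, 0.019], [0.573, -0.011, 0.019], [0.565, -0.01, 0.019], [0.562, -0.01, 0.02], [0.565, -0.002, 0.02], [0.562, -0.008, 0.02], [0.57, -0.005, 0.02], [0.57, -0.008, 0.02], [0.57, -0.002, 0.02], [0.565, -0.005, 0.021], [0.564, -0.019, 0.022], [0.573, -0.005, 0.022], [0.576, -0.011, 0.023], [0.567, -0.01, 0.023], [0.564, -0.016, 0.023], [0.57, -0.019, 0.023], [0.564, -0.013, 0.023], [0.567, -0.022, 0.024], [0.567, 0.001, 0.024], [0.572, -0.002, 0.026], [0.571, -0.019, 0.03], [0.574, -0.008, 0.031], [0.574, -0.013, 0.031], [0.573, -0.016, 0.034]]
```

```bash
python3 -m handwheel '[[[-1,0,0,0.07,0,0,0],[-1,0,0,0.14,0,0,0],[-1,0,0,0.21,0,0,0],[-1,0,0,0.28,0,0,0],[-1,0,0,0.35,0,0,0],[-1,0,0,0.35,0,0,0]]]'
```

```text
time_s: 15.7
eef_pos: [0.5609, -0.0103, 0.1705]
eef_rot: [0.0, 1.0, -0.0, 0.0]
wrist_force: [3.0, 0.2, 2.1]
opening: 0.239
grasp_force: 60.1
```

```bash
python3 -m handwheel '[[[-1,0,0,0.07,0,0,0],[-1,0,0,0.14,0,0,0],[-1,0,0,0.21,0,0,0],[-1,0,0,0.28,0,0,0],[-1,0,0,0.35,0,0,0],[-1,0,0,0.35,0,0,0]]]'
```

```text
time_s: 16.45
eef_pos: [0.5608, -0.0103, 0.167]
eef_rot: [-0.0, 1.0, -0.0, -0.0]
wrist_force: [3.8, -0.6, 2.6]
opening: 0.241
grasp_force: 60.1
```

```bash
python3 -m handwheel '[[[-1,0,0,0.05,0,0,0],[-1,0,0,0.1,0,0,0],[-1,0,0,0.15,0,0,0],[-1,0,0,0.2,0,0,0],[-1,0,0,0.25,0,0,0],[-1,0,0,0.25,0,0,0]]]'
```

```text
time_s: 17.2
eef_pos: [0.5608, -0.0103, 0.1646]
eef_rot: [-0.0, 1.0, -0.0, -0.0]
wrist_force: [2.9, -0.7, 2.7]
opening: 0.24
grasp_force: 60.1
```

```bash
python3 -m handwheel '[[[-1,0,0,0.03,0,0,0],[-1,0,0,0.06,0,0,0],[-1,0,0,0.09,0,0,0],[-1,0,0,0.12,0,0,0],[-1,0,0,0.12,0,0,0]]]'
```

```text
time_s: 17.82
eef_pos: [0.5608, -0.0103, 0.1634]
eef_rot: [-0.0, 1.0, -0.0, -0.0]
wrist_force: [3.2, -0.9, 3.0]
opening: 0.238
grasp_force: 60.1
```

```bash
python3 -m handwheel '[[[-1,0,0,0.03,0,0,0],[-1,0,0,0.06,0,0,0],[-1,0,0,0.09,0,0,0],[-1,0,0,0.12,0,0,0],[-1,0,0,0.12,0,0,0]]]'
```

```text
time_s: 18.45
eef_pos: [0.5609, -0.0103, 0.1622]
eef_rot: [-0.0, 1.0, -0.0, 0.0]
wrist_force: [2.9, -0.1, 3.7]
opening: 0.239
grasp_force: 60.1
```

```bash
python3 -m handwheel '[[[-1,0,0,0.03,0,0,0],[-1,0,0,0.06,0,0,0],[-1,0,0,0.09,0,0,0],[-1,0,0,0.09,0,0,0]]]'
```

```text
time_s: 18.95
eef_pos: [0.5608, -0.0103, 0.1613]
eef_rot: [-0.0, 1.0, -0.0, -0.0]
wrist_force: [3.7, -1.3, 2.4]
opening: 0.241
grasp_force: 60.1
```

```bash
python3 -m handwheel '[[[-1,0,0,0.03,0,0,0],[-1,0,0,0.06,0,0,0],[-1,0,0,0.09,0,0,0],[-1,0,0,0.09,0,0,0]]]'
```

```text
time_s: 19.45
eef_pos: [0.5608, -0.0103, 0.1604]
eef_rot: [-0.0, 1.0, -0.0, -0.0]
wrist_force: [3.9, -0.6, 3.7]
opening: 0.24
grasp_force: 60.1
```

```bash
python3 -m handwheel '[[[-1,0,0,0.03,0,0,0],[-1,0,0,0.06,0,0,0],[-1,0,0,0.09,0,0,0],[-1,0,0,0.09,0,0,0]]]'
```

```text
time_s: 19.95
eef_pos: [0.5608, -0.0103, 0.1595]
eef_rot: [-0.0, 1.0, -0.0, -0.0]
wrist_force: [3.4, -0.4, 3.4]
opening: 0.238
grasp_force: 60.1
```

```bash
python3 -m handwheel '[[[-1,0,0,0.03,0,0,0],[-1,0,0,0.06,0,0,0],[-1,0,0,0.09,0,0,0],[-1,0,0,0.09,0,0,0]]]'
```

```text
time_s: 20.45
eef_pos: [0.5608, -0.0103, 0.1586]
eef_rot: [-0.0, 1.0, -0.0, 0.0]
wrist_force: [3.7, -0.2, 3.0]
opening: 0.24
grasp_force: 60.1
```

```bash
python3 -m handwheel '[[[-1,0,0,0.03,0,0,0],[-1,0,0,0.06,0,0,0],[-1,0,0,0.09,0,0,0],[-1,0,0,0.09,0,0,0]]]'
```

```text
time_s: 20.95
eef_pos: [0.5609, -0.0103, 0.1582]
eef_rot: [0.0, 1.0, -0.0, 0.0]
wrist_force: [2.6, -0.1, 6.0]
opening: 0.238
grasp_force: 60.5
```

```bash
python3 -m handwheel '[[[-1,0,0,0.03,0,0,0],[-1,0,0,0.05,0,0,0],[-1,0,0,0.05,0,0,0]]]'
```

```text
time_s: 21.32
eef_pos: [0.5611, -0.0104, 0.1581]
eef_rot: [0.0, 1.0, -0.0, 0.0]
wrist_force: [0.6, 0.3, 9.2]
opening: 0.239
grasp_force: 60.8
```

```bash
python3 -m handwheel '[[[-1,0,0,0.02,0,0,0],[-1,0,0,0.04,0,0,0],[-1,0,0,0.04,0,0,0],[-1,0,0,0.04,0,0,0],[-1,0,0,0.04,0,0,0],[-1,0,0,0.04,0,0,0],[-1,0,0,0.04,0,0,0],[-1,0,0,0.04,0,0,0],[-1,0,0,0.04,0,0,0],[-1,0,0,0.04,0,0,0]]]' && python3 -m handwheel '[[[-1,0,0,0,0,0,0],[-1,0,0,0,0,0,0],[-1,0,0,0,0,0,0],[-1,0,0,0,0,0,0],[-1,0,0,0,0,0,0],[-1,0,0,0,0,0,0],[-1,0,0,0,0,0,0],[-1,0,0,0,0,0,0],[-1,0,0,0,0,0,0],[-1,0,0,0,0,0,0]]]'; python3 - <<'E'
from h import *
from bench import camera
c=camera("scene");cv2.imwrite("pics/hold.png",cv2.resize(c["frame"][110:250,250:390],(600,600),interpolation=cv2.INTER_CUBIC))
p,u,v=pts(c);h=hsv(c);m=(h[...,0]>5)&(h[...,0]<17)&(h[...,1]>150)
q,_,_=pts(c,m);q=q[np.hypot(q[:,0]-.561,q[:,1]+.011)<.04];print("ring z",np.percentile(q[:,2],[2,50,98]))
E
```

```text
time_s: 22.58
eef_pos: [0.5611, -0.0103, 0.1581]
eef_rot: [0.0, 1.0, -0.0, 0.0]
wrist_force: [0.6, -0.4, 11.0]
opening: 0.238
grasp_force: 61.0
time_s: 23.82
eef_pos: [0.5612, -0.0104, 0.1581]
eef_rot: [0.0, 1.0, -0.0, 0.0]
wrist_force: [1.3, 0.4, 9.9]
opening: 0.244
grasp_force: 61.0
ring z [0.07588247 0.08313774 0.08572629]
```

View pics/hold.png

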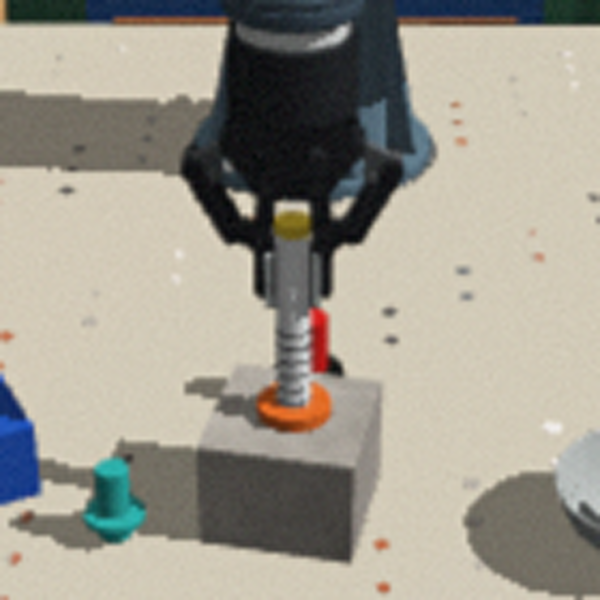

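The ring at crop (293,407) lies flat on the rim (0.076 to 0.086 m), the rod is upright, and it was held about 2.5 s at roughly 8 N. Now I'll release and back off upward.

```bash
python3 -m handwheel '[[[-0.2,0,0,0,0,0,0],[0.2,0,0,0,0,0,0],[0.6,0,0,0,0,0,0],[1,0,0,0,0,0,0],[1,0,0,0,0,0,0],[1,0,0,0,0,0,0],[1,0,0,0,0,0,0],[1,0,0,-3,0,0,0],[1,0,0,-7,0,0,0],[1,0,0,-12,0,0,0]]]' && python3 -m handwheel '[[[1,-4,0,0,0,0,0],[1,-10,0,-2,0,0,0],[1,-15,0,-2,0,0,0],[1,-15,0,-2,0,0,0],[1,-15,0,-2,0,0,0],[1,-15,0,-2,0,0,0]]]'; python3 - <<'E'
from h import *
from bench import camera
c=camera("scene");cv2.imwrite("pics/end.png",c["frame"][100:300,200:480].repeat(2,0).repeat(2,1))
p,u,v=pts(c);h=hsv(c);m=(h[...,0]>5)&(h[...,0]<17)&(h[...,1]>150)
q,_,_=pts(c,m);q=q[np.hypot(q[:,0]-.561,q[:,1]+.011)<.04];print("ring z",np.percentile(q[:,2],[2,50,98]))
k=np.hypot(p[:,0]-.561,p[:,1]+.011)<.03
for a in (.1,.14,.18,.2):
    q=p[k&(p[:,2]>a)&(p[:,2]<a+.02)]
    if len(q): print(a,((q.min(0)+q.max(0))/2).round(4))
E
```

```text
time_s: 25.12
eef_pos: [0.5601, -0.0102, 0.2771]
eef_rot: [-0.0, 1.0, -0.0, -0.001]
wrist_force: [-0.0, -0.8, -0.8]
opening: 0.998
grasp_force: 0.0
time_s: 25.88
eef_pos: [0.4117, -0.0104, 0.2969]
eef_rot: [-0.0, 1.0, -0.0, -0.0]
wrist_force: [-0.1, -0.2, 0.2]
opening: 0.998
grasp_force: 0.0
ring z [0.07576556 0.08306344 0.08603064]
0.1 [ 0.5636 -0.0107  0.1099]
0.14 [ 0.566  -0.0106  0.15  ]
0.18 [ 0.5665 -0.0105  0.19  ]
0.2 [ 0.5616 -0.0105  0.2069]
```

View pics/end.png

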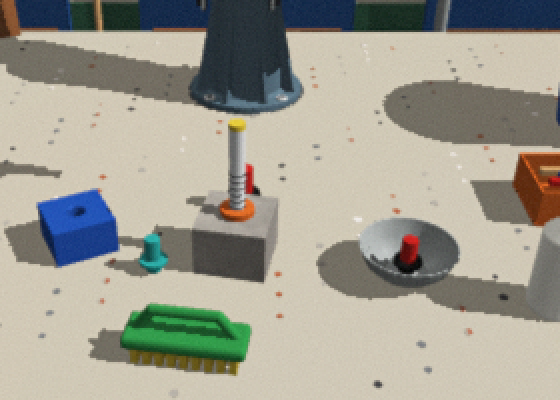

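The gauge stands upright and free in the bore with its ring on the rim at (237,210). The bung is in the bowl at (409,252), and the arm is clear.

```bash
python3 -c "
from bench import ctrl
print(ctrl.hand_in())"
```

```text
the job is handed in; nothing more can be done
None
```

The job is handed in; hand-in gave no verdict. The bung is in the bowl, and the gauge stands free in the socket with its ring on the rim after about 2.5 s pressed on the bottom at roughly 8 N; the depth by arm position is about 57 mm.

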